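# Close the tasting-spoon box: fold its flap over and tuck it under the lip

### The arm

A 6-joint arm with a two-finger parallel gripper is mounted at the origin on the work surface. World frame = base frame: x ahead of the robot, y to its left, z up, the work surface at z = 0. Lengths are in mm, angles in rad, forces in N, time in s.
With the tool pointing down it reaches from about 350 to 975 mm from the base axis. Payload 7.1 kg.
Tool frame: the origin (TCP) lies midway between the tips of the shut fingers; the grasp point (between the pads) lies 19 mm behind it; z points along the fingers, y is the line along which they close (so a half turn about z gives the same grasp; the last joint's range is limited). The gripper opens to 88 mm and grips with 3 to 60 N. Pads are 20 mm wide; open, the fingers measure 115 mm over their backs; the gripper's body (75 mm by 178 mm) begins 61 mm behind the grasp point.
Start: joints at [-1.144, 0.423, 1.63, -0, 1.089, -0.019], TCP at [269.502, -563.891, 222.675] pointing down, gripper open.
Joint ranges: [-3, 3], [-0.9, 2.11], [0.09, 2.58], [-1.31, 4.45], [0.11, 2.69], [-2.54, 2.54]. Speed limits (rad/s): [2.39, 2.39, 3.01, 3.14, 3.14, 3.14].

### API

Orientations are given as a rotation vector (axis times angle).
In Python, from workcell import ctrl gives the robot as it stands. The module is installed in compiled form; this text tells all that it offers.
- The arm moves only by the tool servo_tool, never from a script. Its argument "increments" is a list of rows, each a list of 7 numbers: the shift along the world's x, y, z in cm, then the turn, a rotation vector about the world's x, y, z in degrees, then the opening, from -1 (shut) to 1 (fully open). A call has 1 to 20 rows; each row is the pose to reach, as a shift and turn from the pose commanded when the call began; what a row does not reach only later rows make up. A row lasts 1/12 s, in which the tool goes at most 41.7 mm and 7.16 degrees, less where a joint would pass 70% of its speed; a pose out of reach is approached as far as the arm can. A call with a gripper value outside its range is refused whole. The fingers move at their own pace and stop on an object; the grip force is fixed at half the most. Time passes only in rows, so rows that repeat a pose let the fingers close. It gives the time, the measured TCP pose, the force, the opening and the grip force at its end, in the units of the state.
- ctrl.get_obs(): the state, without advancing time (a new reading comes with each control period).
- ctrl.get_image(name): name is "scene" or "top"; returns a dict with "image" (420x560x3 uint8, red, green, blue), "fx", "fy", "cx", "cy" (pixels), "extrinsics" (4x4, takes a point from camera to world coordinates). Camera axes: x right, y up, looking along -z (the intrinsics and any distortion apply to the point x, -y, -z); pixel columns grow to the right and rows downward; lengths in mm; the calibration is good to about 2 mm. A picture is of the moment at which its call begins. There is no depth.
- ctrl.close_job(): hands the job in; it is judged then, once.
The state is a dict: "t": time; "qpos": joint angles; "qvel": joint speeds; "joint_torque": joint torques, N m; "ee_pos": TCP position; "orientation": TCP orientation; "ft_force": force on the tool from outside, world axes, zero at the start; "moment": the same for the moment, N m; "width": finger opening in mm; "grasp_force": force on a finger pad.
Only numpy, scipy, OpenCV 4.12 (cv2) and the standard library are available. Lean on these libraries where they do the work, as an engineer would, in place of code of your own. Each camera call takes 0.05 s, during which the arm holds its last target. There are 200 camera calls.

### The job

Close the steel tasting-spoon box on the worktop: with the fingertips push its raised flap over until it lies down on the box, then, keeping it pressed down, push it along so that its free edge slides all the way beneath the retaining lip, and let go so that it stays shut. Only push and press: do not pinch the flap or force it hard, and leave everything else standing where it is.

Things in the scene. Friction and masses are not known exactly. Their poses are not given: they have to be found in the camera images.
- spoon_box: open box of dark and bright steel with spoons inside, 158 (x) x 170 (y) mm, fixed to the worktop. Origin: centre of its underside. Its +x points from the hinge side (roughly towards the robot, yaw within 0.6 rad) to the lip side; the hinge axis runs along y. Side walls are 59.5 mm high, the lip-side wall 73 mm, the lip's turned-up mouth 76 mm, hinge brackets at both ends 72 mm
- lip_edge (a point): middle of the straight edge of the fixed retaining lip, on its underside: at (60, 0, 70) mm in the box's frame. The lip is 130 mm wide and reaches from there to the lip-side wall (inner face at x = 73 mm); a short turned-up mouth stands before it, to x = 56 mm
- flap_hinge (a point): middle of the flap's hinge axis, in the box's frame at (-66 + slide, 0, 62) mm, where slide is hinge_bar in mm
- flap (a joint): flap angle, rad: 0 = flat on the box, 1.57 = upright, 1.95 = leaning back fully. Thin steel sheet, 116 mm from hinge axis to free edge, 150 mm wide. Near upright it stays where left; lower down a weak spring (about 0.3 N m when flat) lifts it until it is tucked. Flat and not yet slid, its edge is at x = 50 mm of the box, short of the lip, its top 6 mm below the lip's underside
- hinge_bar (a joint): slide of the hinge pin in its slots, m: 0 = back, 0.020 = fully towards the lip (box +x). It carries the flap along and stays where it is left; moving it takes about 6 N. If it is pushed forward before the flap is flat, the flap comes down on top of the lip: slide it back and fold again
- flap_rib (a point): middle of the upright face of a straight rib across the outer face of the flap, 100 mm wide and 8 mm high, parallel to the hinge. This face looks towards the hinge, for the fingertips to push the flap along; the rib's other side is a ramp. The point is 88 mm from the hinge axis along the flap and 4 mm over the outer face
- flap_edge (a point): middle of the flap's free edge, 116 mm from the hinge axis; 10 mm past lip_edge when fully home
- flap_face: outer steel sheet of the flap with the rib (facing the hinge side when upright, on top when closed). Origin: on the hinge axis; +x along the flap to its free edge, +z out of its outer face, which is 2 mm from the axis (z = 2 mm)
- flap_liner: inner liner sheet of the flap (beneath when closed), 138 mm wide, its surface at z = -2 mm. Origin and axes as flap_face
- spice_jar: bystander: closed jar with a black cap, 52 mm across, 85 mm tall. Origin: centre of its underside
- ramekin: bystander: white bowl, 86 mm across, 40 mm tall. Origin: centre of its underside
- tasting_cup: bystander: steel cup, 64 mm across, 60 mm tall. Origin: centre of its underside
- pepper_mill: bystander: dark wooden pepper mill, 54 mm across, 128 mm tall. Origin: centre of its underside
- pan_lid: bystander: flat steel pan lid with a knob, 100 mm across, 38 mm tall over the knob. Origin: centre of its underside
- wooden_spoon: bystander: wooden spoon lying flat, 240 mm long. Origin: centre of its underside
- salt_dish: bystander: open glass dish, 80 x 65 x 35 mm. Origin: centre of its underside

How it is judged (in metres and radians):
On the way:
1. the flap is folded over, within 0.3 rad of lying flat (value of joint flap below 0.3 rad), for 0.05 s.
At the end, for the whole second after the job is handed in: The flap lies on the box (within 0.085 rad of flat), the hinge bar is at least 15 of its 20 mm forward, the free edge is at least 4 mm past the lip's edge and beneath the lip, and it stays so at rest by itself (value of joint flap below 0.085 rad and value of joint hinge_bar above 0.015 m and x of flap_edge in the frame of lip_edge above 0.004 m and z of flap_edge in the frame of lip_edge below 0.002 m and velocity of joint flap between -0.05 and 0.05 rad/s); the robot touches nothing.
It fails at once if the flap is pinched: fingers press on its outer face and its liner at once (contact force between the fingers and flap_face above 1 N and contact force between the fingers and flap_liner above 1 N).
It fails at once if the flap is forced: more than 60 N on it (contact force between the fingers and flap_face above 60 N).
It fails at once if a bystander is moved more than 30 mm, lifted or carried (distance of any of spice_jar, ramekin, tasting_cup, pepper_mill, pan_lid, wooden_spoon, salt_dish from where it was at the start of the episode above 0.03 m).
It also fails if it takes over 42 s, if anything falls off the work surface, if the arm or the gripper's body presses on something with over 40 N, if the wrist force passes 120 N, or if a joint passes its speed limit or range.

## Working session

There is one attempt and no reset: what is moved stays moved. The work goes in short steps, Python scripts to look and compute and a tool call to move; the robot and the scene stay as the last step left them, time stands still between calls to the robot, and variables do not carry over. Pictures are saved under pics/ and viewed, at most 10 in all, crops included, and the job is handed in when it is done.

Besides the shell and the picture viewer there is one more tool, called after ">>>" as name(argument=value, ...) on one line, values as JSON. servo_tool: Moves the arm, as the interface text tells. Its arguments: {"type":"object","properties":{"increments":{"type":"array","items":{"type":"array","items":{"type":"number"}}}},"required":["increments"]}

```bash
mkdir -p pics
python3 - <<'E'
from workcell import ctrl
import cv2,json,numpy as np
for n in("scene","top"):
    d=ctrl.get_image(n); cv2.imwrite(f"pics/{n}0.png",cv2.cvtColor(d["image"],cv2.COLOR_RGB2BGR))
    print(n,{k:(np.round(v,3).tolist()) for k,v in d.items() if k!="image"})
print(ctrl.get_obs())
E
```

```text
scene {'fx': 535.968, 'fy': 535.968, 'cx': 288.41, 'cy': 204.993, 'extrinsics': [[0.52, -0.538, 0.663, 1420.766], [0.854, 0.338, -0.396, -440.782], [-0.011, 0.772, 0.635, 863.217], [0.0, 0.0, 0.0, 1.0]]}
top {'fx': 489.705, 'fy': 489.705, 'cx': 279.295, 'cy': 200.295, 'extrinsics': [[0.003, 0.998, -0.066, 531.953], [-1.0, 0.004, 0.011, 75.104], [0.011, 0.066, 0.998, 1039.633], [0.0, 0.0, 0.0, 1.0]]}
{'t': 0.1, 'qpos': array([-1.14400029e+00,  4.23735931e-01,  1.63058407e+00, -1.55822051e-05,
        1.08860318e+00, -1.90390489e-02]), 'qvel': array([-0.00158302, -0.00048142, -0.0018327 ,  0.00127519,  0.00032725,
       -0.0003487 ]), 'joint_torque': array([-1.10030967e-03, -5.45621681e+01, -2.74322891e+01,  6.44389680e-02,
        1.88111508e-02, -2.97633585e-05]), 'ee_pos': array([ 269.30277345, -563.46446841,  222.00881557]), 'orientation': array([-3.06258844e+00, -6.94254094e-01,  4.44200807e-04]), 'ft_force': array([ 1.02922038, -0.36170941,  0.25264021]), 'moment': array([ 0.00519334, -0.02828907,  0.00821788]), 'grasp_force': 0.0, 'width': 87.7398447164477}
```

View pics/scene0.png

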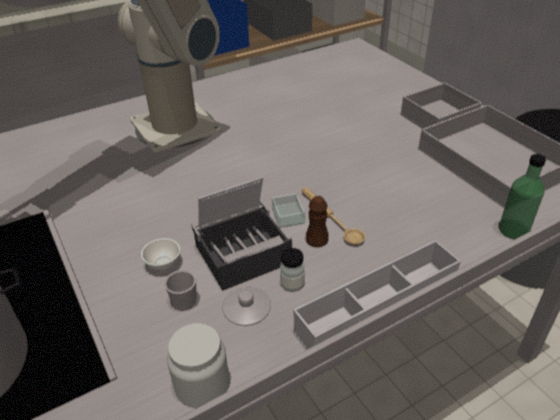

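View pics/top0.png

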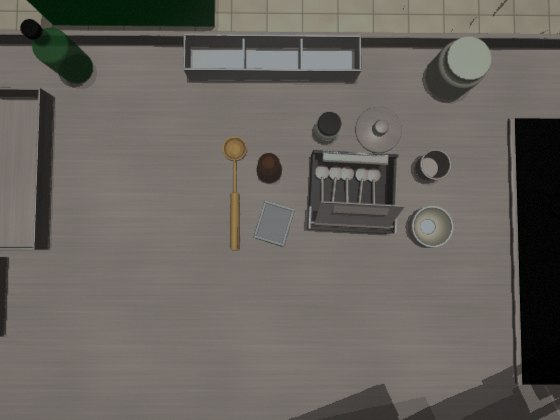

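The scene view shows the box near (243,245), its flap up on the robot side. The top view has the box at about cols 309–398 and rows 151–232, with the lip bar at (355,158). I'll zoom in on both.

Run:
```python
import cv2,numpy as np
a=cv2.imread("pics/top0.png")[140:245,295:415]; b=cv2.imread("pics/scene0.png")[170:290,180:305]
a=cv2.resize(a,None,fx=6,fy=5.5,interpolation=cv2.INTER_CUBIC); a=cv2.resize(a,(720,630))[:600] 
b=cv2.resize(b,(600,576),interpolation=cv2.INTER_CUBIC)
cv2.imwrite("pics/topc.png",a);cv2.imwrite("pics/scenec.png",np.clip(b*1.6,0,255).astype('uint8'))
```

```text
(no output)
```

View pics/topc.png

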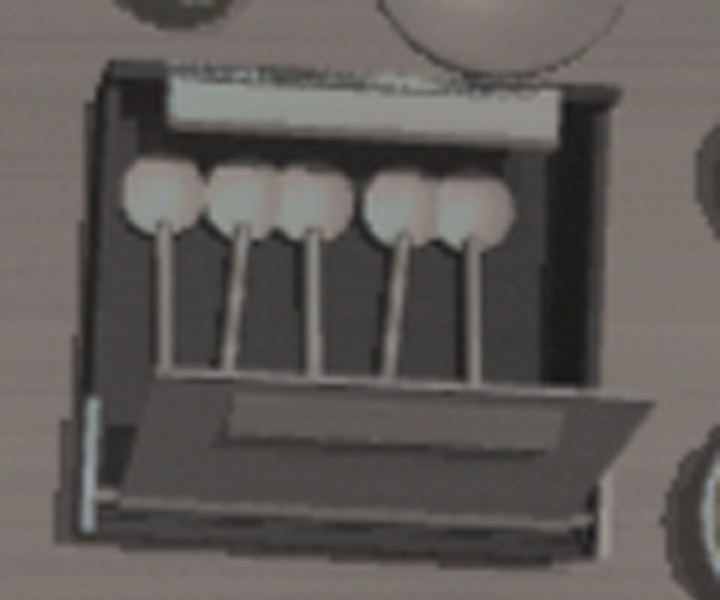

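View pics/scenec.png

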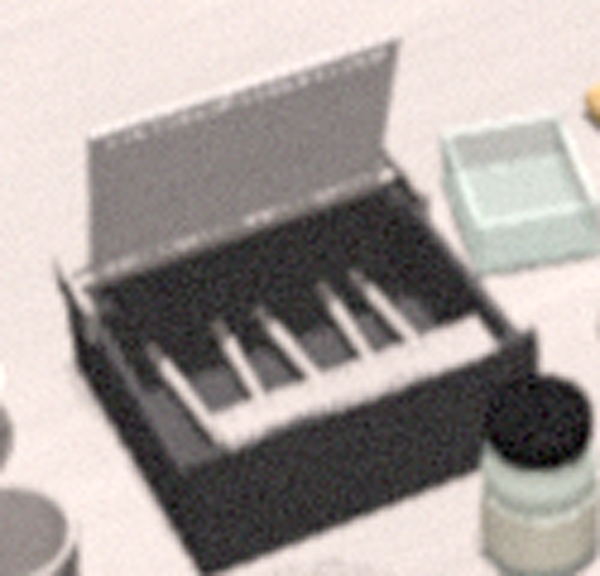

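```bash
cat > h.py <<'E'
import numpy as np,json
from scipy.optimize import least_squares
K={"scene":(535.968,288.41,204.993,[[0.52,-0.538,0.663,1420.766],[0.854,0.338,-0.396,-440.782],[-0.011,0.772,0.635,863.217]]),
"top":(489.705,279.295,200.295,[[0.003,0.998,-0.066,531.953],[-1,0.004,0.011,75.104],[0.011,0.066,0.998,1039.633]])}
def proj(c,p):
    f,cx,cy,E=K[c];E=np.array(E);q=np.linalg.inv(E[:,:3])@(np.asarray(p)-E[:,3])
    return np.array([cx+f*q[0]/-q[2],cy+f*q[1]/q[2]])
def w(p,x,y,yaw):
    c,s=np.cos(yaw),np.sin(yaw);return np.array([x+c*p[0]-s*p[1],y+s*p[0]+c*p[1],p[2]])
def fl(u,v,n,a,sl=0): # point on flap
    return (-66+sl+u*np.cos(a)-n*np.sin(a),v,62+u*np.sin(a)+n*np.cos(a))
E
python3 - <<'E'
from h import *
T=lambda x,y:(295+x/6,140+y/6); S=lambda x,y:(180+x/4.8,170+y/4.8)
O=[("top",T(105,62),(79,85,73)),("top",T(622,90),(79,-85,73)),("top",T(172,125),(56,65,76)),("top",T(557,148),(56,-65,76)),
("top",T(155,375),("f",116,75)),("top",T(655,402),("f",116,-75)),("scene",S(90,137),("f",116,-75)),("scene",S(400,40),("f",116,75)),
("scene",S(205,573),(79,-85,0)),("scene",S(535,335),(79,85,73)),("scene",S(190,470),(79,-85,73)),("top",T(92,492),(-66,82,62))]
def r(t):
    return np.concatenate([proj(c,w(fl(p[1],p[2],0,t[3],t[4]) if p[0]=="f" else p,*t[:3]))-m for c,m,p in O])
s=least_squares(lambda t:np.append(r(t),t[4]/5),[540,-70,0,1.7,0],loss="soft_l1",x_scale=[10,10,.1,.1,5])
print(np.round(s.x,3));print(np.round(r(s.x).reshape(-1,2),1))
E
```

```text
[ 6.14551e+02 -8.32380e+01 -5.10000e-02  1.21900e+00 -5.35200e+00]
[[ 0.5 -0.9]
 [-0.7 -0.9]
 [-1.1  0.4]
 [ 0.1  0.1]
 [-0.9 -0.7]
 [-0.2 -0.7]
 [-0.9 -0.3]
 [-0.6 -1.1]
 [-1.   1.3]
 [ 0.1 -0.8]
 [-1.1 -1.2]
 [ 0.1  0.3]]
```

Box pose is about (614.5, -83), yaw -0.05, with the flap leaning forward at about 1.22 rad; residuals are about 1 px. Next I move behind the flap with the fingers shut and tool y along the hinge.

>>> servo_tool(increments=[[5,10,0,0,0,-7,-1],[10,20,0,0,0,-14,-1],[15,30,0,0,0,-21,-1],[20,40,0,0,0,-28.4,-1],[23.5,48.6,0,0,0,-28.4,-1],[23.5,48.6,0,0,0,-28.4,-1],[23.5,48.6,0,0,0,-28.4,-1],[23.5,48.6,0,0,0,-28.4,-1],[23.5,48.6,0,0,0,-28.4,-1],[23.5,48.6,0,0,0,-28.4,-1],[23.5,48.6,0,0,0,-28.4,-1],[23.5,48.6,0,0,0,-28.4,-1],[23.5,48.6,0,0,0,-28.4,-1],[23.5,48.6,0,0,0,-28.4,-1],[23.5,48.6,-3,0,0,-28.4,-1],[23.5,48.6,-6,0,0,-28.4,-1],[23.5,48.6,-9.5,0,0,-28.4,-1],[23.5,48.6,-9.5,0,0,-28.4,-1]])

```text
t: 1.6
ee_pos: [500.1, -77.3, 122.4]
orientation: [-3.139, 0.078, 0.016]
ft_force: [-1.4, 0.5, 0.3]
width: 0.8
grasp_force: 0.0
```

>>> servo_tool(increments=[[2,-0.1,0,0,0,0,-1],[3.6,-0.2,0,0,0,0,-1],[4.6,-0.2,-0.2,0,0,0,-1],[5.6,-0.3,-0.4,0,0,0,-1],[6.2,-0.3,-0.6,0,0,0,-1],[6.7,-0.3,-0.9,0,0,0,-1],[7.3,-0.4,-1.3,0,0,0,-1],[7.8,-0.4,-1.7,0,0,0,-1],[7.8,-0.4,-1.7,0,0,0,-1],[7.8,-0.4,-1.7,0,0,0,-1]])

```text
t: 2.43
ee_pos: [582.5, -81.8, 110.3]
orientation: [-3.141, 0.078, 0.0]
ft_force: [0.0, -0.4, 0.3]
width: 0.5
grasp_force: 0.4
```

Run:
```python
from workcell import ctrl
import cv2,numpy as np
P=[]
for n,(r,c) in dict(scene=(150,170),top=(130,280)).items():
    d=ctrl.get_image(n)["image"][r:r+145,c:c+145]; P.append(cv2.resize(cv2.cvtColor(d,cv2.COLOR_RGB2BGR),(400,400),interpolation=cv2.INTER_CUBIC))
cv2.imwrite("pics/c1.png",np.hstack(P))
o=ctrl.get_obs();print(o["ee_pos"],o["ft_force"],o["t"])
```

```text
[582.21352438 -81.85282459 110.45003183] [-0.42408296 -0.31536372  1.02887013] 2.5333
```

View pics/c1.png

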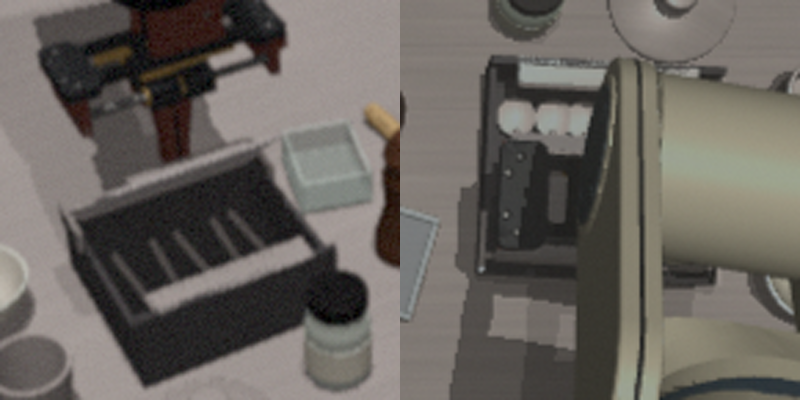

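The flap appears edge-on as the band from (70,215) to (265,155), which matches about 0.8 rad, and the fingertip is behind it. I continue folding.

>>> servo_tool(increments=[[0.4,0,-0.5,0,0,0,-1],[0.9,0,-1,0,0,0,-1],[1.2,-0.1,-1.5,0,0,0,-1],[1.5,-0.1,-2.1,0,0,0,-1],[1.8,-0.1,-2.7,0,0,0,-1],[1.9,-0.1,-3.3,0,0,0,-1],[2.0,-0.1,-3.8,0,0,0,-1],[2.1,-0.1,-4.2,0,0,0,-1],[2.1,-0.1,-4.4,0,0,0,-1],[2.1,-0.1,-4.5,0,0,0,-1],[2.1,-0.1,-4.5,0,0,0,-1],[2.1,-0.1,-4.5,0,0,0,-1]])

```text
t: 3.53
ee_pos: [603.8, -82.9, 65.1]
orientation: [3.141, -0.078, 0.0]
ft_force: [-1.1, 0.3, 2.4]
width: 1.1
grasp_force: 1.8
```

>>> servo_tool(increments=[[0,0,-0.1,0,0,0,-1],[0,0,-0.2,0,0,0,-1],[0,0,-0.2,0,0,0,-1],[0,0,-0.2,0,0,0,-1]])

```text
t: 3.87
ee_pos: [603.8, -82.9, 64.0]
orientation: [3.14, -0.078, 0.001]
ft_force: [-3.2, 0.1, 8.7]
width: 0.6
grasp_force: 4.4
```

>>> servo_tool(increments=[[0,0,-0.1,0,0,0,-1],[0,0,-0.1,0,0,0,-1],[0,0,-0.1,0,0,0,-1]])

```text
t: 4.12
ee_pos: [603.9, -82.9, 63.7]
orientation: [3.14, -0.078, 0.001]
ft_force: [-4.6, 1.1, 15.0]
width: 0.5
grasp_force: 7.6
```

Run:
```python
from workcell import ctrl
import cv2,numpy as np
d=ctrl.get_image("scene")["image"][150:295,170:315]; cv2.imwrite("pics/c2.png",cv2.resize(cv2.cvtColor(d,cv2.COLOR_RGB2BGR),(580,580),interpolation=cv2.INTER_CUBIC))
```

```text
(no output)
```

View pics/c2.png

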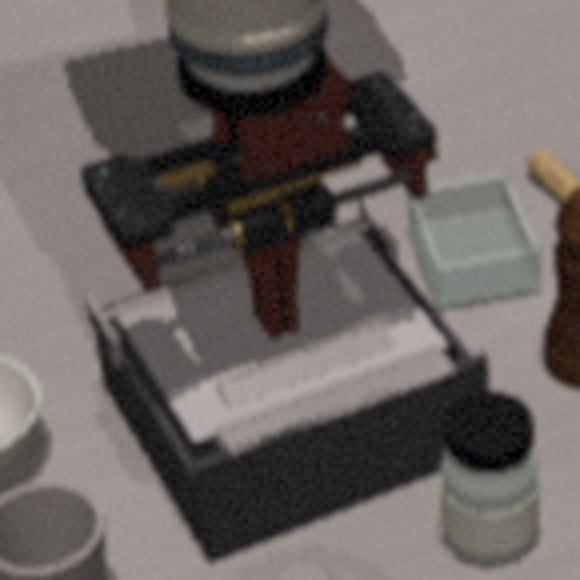

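The flap is flat, with the fingertip at (278,330) and its edge just before the lip. Now I slide up to the rib while keeping it pressed.

>>> servo_tool(increments=[[0.4,0,0,0,0,0,-1],[0.8,0,0,0,0,0,-1],[1.2,-0.1,0,0,0,0,-1],[1.4,-0.1,0,0,0,0,-1],[1.4,-0.1,0,0,0,0,-1]])

```text
t: 4.58
ee_pos: [618.0, -83.7, 63.7]
orientation: [-3.14, 0.078, -0.001]
ft_force: [-4.2, 2.4, 15.4]
width: 0.4
grasp_force: 7.6
```

>>> servo_tool(increments=[[0.3,0,0,0,0,0,-1],[0.6,0,0,0,0,0,-1],[0.9,0,0,0,0,0,-1],[1.2,-0.1,0,0,0,0,-1],[1.5,-0.1,0,0,0,0,-1],[1.5,-0.1,0,0,0,0,-1]])

```text
t: 5.08
ee_pos: [629.8, -84.8, 63.3]
orientation: [-3.14, 0.078, 0.01]
ft_force: [-14.1, 1.0, 20.9]
width: 0.5
grasp_force: 10.2
```

>>> servo_tool(increments=[[0.3,0,0,0,0,0,-1],[0.6,0,0,0,0,0,-1],[0.9,0,0,0,0,0,-1],[1.2,-0.1,0,0,0,0,-1],[1.4,-0.1,0,0,0,0,-1],[1.4,-0.1,0,0,0,0,-1]])

```text
t: 5.58
ee_pos: [644.3, -85.9, 63.2]
orientation: [-3.14, 0.078, 0.008]
ft_force: [-11.2, 0.2, 17.6]
width: 0.5
grasp_force: 8.8
```

>>> servo_tool(increments=[[0.2,0,0,0,0,0,-1],[0.4,0,0,0,0,0,-1],[0.5,0,0,0,0,0,-1],[0.5,0,0,0,0,0,-1]])

```text
t: 5.92
ee_pos: [645.9, -85.8, 62.6]
orientation: [-3.14, 0.078, 0.019]
ft_force: [-21.3, -0.5, 23.7]
width: 0.2
grasp_force: 16.3
```

It's at the end stop. I release x and the pressing together, then lift.

>>> servo_tool(increments=[[-0.2,0,0,0,0,0,-1],[-0.4,0,0.1,0,0,0,-1],[-0.6,0,0.25,0,0,0,-1],[-0.8,0,0.5,0,0,0,-1],[-1,0,1,0,0,0,-1],[-1.5,0,3,0,0,0,-1],[-2,0,6,0,0,0,-1],[-3,0,10,0,0,0,-1],[-7,0,14,0,0,0,-1],[-11,0,15,0,0,0,-1],[-15,0,15,0,0,0,-1],[-18,0,15,0,0,0,-1],[-18,0,15,0,0,0,-1],[-18,0,15,0,0,0,-1]])

```text
t: 7.08
ee_pos: [469.5, -85.8, 212.8]
orientation: [-3.141, 0.079, 0.001]
ft_force: [0.5, 0.4, 0.5]
width: 0.1
grasp_force: 0.0
```

Run:
```python
from workcell import ctrl
from h import *
import cv2
P=[]
for n,(r,c) in dict(scene=(160,170),top=(130,280)).items():
    d=ctrl.get_image(n)["image"][r:r+145,c:c+145]; d=cv2.resize(cv2.cvtColor(d,cv2.COLOR_RGB2BGR),(400,400),interpolation=cv2.INTER_CUBIC)
    for sl,col in((0,(0,0,255)),(20,(0,255,0))):   # rib face ends predicted
        for v in(-50,50):
            q=(proj(n,w(fl(88,v,10,0,sl),614.5,-83.2,-.051))-[c,r]+.5)*400/145; cv2.circle(d,(int(q[0]),int(q[1])),3,col,-1)
    P.append(d)
cv2.imwrite("pics/c3.png",np.hstack(P))
o=ctrl.get_obs();print(o["ee_pos"],o["ft_force"],o["t"])
```

```text
[472.6013848  -86.08847615 213.10257418] [0.23678519 0.50977926 0.43380901] 7.1833
```

View pics/c3.png

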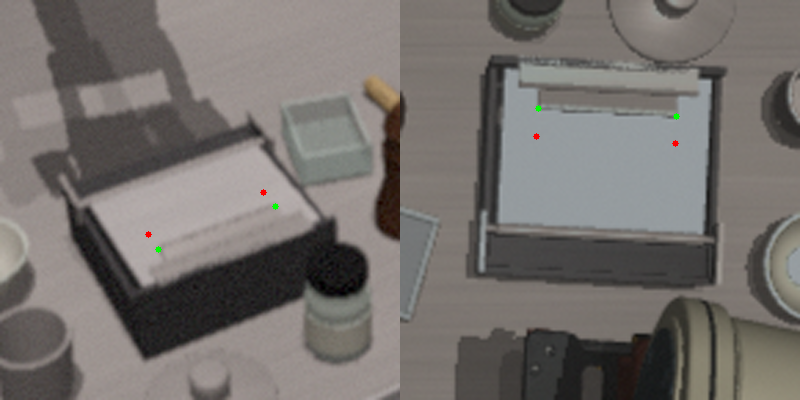

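The flap is flat and tucked under the lip. The rib face, at (538,108)–(676,116) in the top view, lies on the points predicted for a full 20 mm slide, and the arm is clear.

```bash
python3 -c "
from workcell import ctrl
print(ctrl.close_job())"
```

```text
the job is handed in; nothing more can be done
None
```

The spoon box is shut: the flap is folded flat, slid fully home under the lip and holding by itself in the last picture, nothing else was seen to move, and the job is handed in (no verdict was returned).

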